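Feel out the release notch of the sheet magazine

ROBOT

A 6-joint arm with a two-finger parallel gripper is mounted at the origin on the work surface. World frame = base frame: x ahead of the robot, y to its left, z up, the work surface at z = 0. Lengths are in mm, angles in rad, forces in N, time in s.
With the tool pointing down it reaches from about 300 to 775 mm from the base axis. Payload 14.6 kg.
Tool frame: the origin (TCP) lies on the centre line of the jaws, within the pads' length; the fingertips stand 8 mm ahead of it and the grasp point (between the pads) lies 11 mm behind it; z points along the fingers, y is the direction in which the jaws open and shut (so a half turn about z gives the same grasp; the last joint's range is limited). The gripper opens to 94 mm and grips with 3 to 60 N. Pads are 16 mm wide; open, the fingers measure 119 mm over their backs; the gripper's body (75 mm by 177 mm) begins 78 mm behind the grasp point.
Start: joints at [1.079, 0.3, 1.521, -0, 1.321, -0.067], TCP at [226.672, 501.108, 213.446] pointing down, gripper open.
Joint ranges: [-3.03, 3.03], [-0.79, 2.21], [0.23, 2.52], [-1.04, 4.18], [0, 3.07], [-2.55, 2.55]. Speed limits (rad/s): [2.22, 2.22, 2.57, 3.14, 3.14, 3.14].

INTERFACE

Orientations are given as [roll, pitch, yaw] about the fixed x, y, z axes, in that order (R = Rz(yaw) Ry(pitch) Rx(roll)).
In Python, from cell import read_state, cams, manip gives the robot as it stands.
- The arm moves only by the shell command python3 -m handwheel 'ROWS' [OPENING] [FORCE]. ROWS is JSON, a list of rows, each a list of 4 numbers: the shift along the tool's x, y, z in m, then the turn about the tool's z in degrees. In form: [[dx, dy, dz, turn], ...]. A call has 1 to 5 rows; each row is the pose to reach, as a shift and turn from the pose measured when the call began, along the tool's axes at that moment; what a row does not reach only later rows make up. A row lasts 1/8 s, in which the tool goes at most 62.5 mm and 10.7 degrees, less where a joint would pass 70% of its speed; a pose out of reach is approached as far as the arm can. A call with a gripper value outside its range is refused whole. OPENING is the closure, from 0 (fully open) to 1 (shut), set as the call begins (- or left out, the last holds). The fingers move at their own pace and stop on an object; FORCE is the grip in N (left out, the last holds). Time passes only in rows, so rows that repeat a pose let the fingers close. It gives the time, the measured TCP pose, the force and the opening at its end, in the units of the state.
- read_state(): the state, without advancing time (a new reading comes with each control period).
- cams.camera(name): name is "scene" or "top" or "wrist"; returns the picture (400x640x3 uint8, red, green, blue); there is no depth.
- cams.get_calibration(name): a dict with "vertical_fov" (degrees; the focal length in pixels is half the picture's height over the tangent of half this angle, whatever the lens; pixels are square), "cx", "cy" (the principal point, pixels), "dist_coeffs" ([k1, k2, p1, p2, k3] as OpenCV has them; the pictures are not rectified), "R" (3x3) and "t" (3): a world point X has camera coordinates R X + t. Camera axes: x right, y down, z forward; pixel columns grow to the right and rows downward; lengths in mm; the calibration is good to about 2 mm. A picture is of the moment at which its call begins: read the wrist's pose just before it. get_calibration takes no time and is no camera call; for the wrist camera it gives the pose at the moment of the call.
- manip.sign_off(): hands the job in, once; it reports no verdict.
The state is a dict: "clock": time; "joints": joint angles; "qd": joint speeds; "effort": joint torques, N m; "eef_pos": TCP position; "eef_rot": TCP orientation; "wrist_force": force on the tool from outside, world axes, zero at the start; "moment": the same for the moment, N m; "finger_gap": finger opening in mm.
Only numpy, scipy, OpenCV 4.12 (cv2) and the standard library are available. Lean on these libraries where they do the work, as an engineer would, in place of code of your own. Each camera call takes 0.05 s, during which the arm holds its last target. There are 200 camera calls.

TASK

The wrapping-sheet magazine is opened by a release hidden in a notch of its front edge. Put a fingertip lightly on top of that bare metal edge right beside its green end, sweep it along the edge, keeping touch, towards the black end until it drops into the notch, then press the release inside fully down so that the lid pops ajar, and take the hand away. Do not touch or lift the lid with the fingers, and leave the cheeses and the other things on the table where they are.

Things in the scene. Friction and masses are not known exactly. Their poses are not given: they have to be found in the camera images.
- magazine: Fixed aluminium sheet magazine with white lid, 285 x 390 x 66 mm (front-back, wide, tall), turned a little each time. Origin: mid width, table height, 160 mm behind the front face; x to the back (away from the robot), y along the front edge towards the green end, z up. Behind the front bar is a 22 mm wide, 34 mm deep channel, then the tub; the lid starts 40 mm behind the bar's middle line.
- edge_left (a point): Top of the front edge, a bare aluminium bar 30 mm wide (front-back), flat top 66 mm above the table: the point on its middle line where it leaves the green end cover. 200 mm of bar lie bare between the green cover (+y) and the black cover (-y), both 36 mm wide, rising 4 mm above it. Axes as the magazine's.
- edge_right (a point): Point on the bar's top, on its middle line, where it enters the black end cover, 200 mm from edge_left along the magazine's -y. Between them is one notch of the same metal, open to front and back, 44 mm long, 14 mm deep down to the release pad, its floor. Its middle is anywhere from 75 to 165 mm from edge_left: find it by feel or sight.
- release (a joint): Downward travel of the release pad (a steel strip under the bar, laid open only in the notch), m: 0 = up (pad 14 mm below the bar's top), 0.009 = fully down (23 mm below the bar's top). It yields at about 3 to 5 N and stays where it is pushed to. It is linked to the lid: fully down lifts the lid by 0.108 rad.
- lid: White-framed flat lid with a clear window, 222 x 386 x 5 mm, its top 66 mm above the table when shut. Origin on its hinge along the rear of the magazine; x to the back, y along the hinge, z up (upright when shut). The front rim rises about 23 mm when the release is fully down.
- foil_cheese_a: Loose bystander: cheese wheel wrapped in green foil, 100 mm across, 75 mm tall. Origin: centre of the underside.
- foil_cheese_b: Loose bystander: cheese wheel wrapped in green foil, 100 mm across, 75 mm tall. Origin: centre of the underside.
- herb_cheese_a: Loose bystander: herb-coated brown-green cheese wheel, 100 mm across, 65 mm tall. Origin: centre of the underside.
- herb_cheese_small: Loose bystander: small herb-coated cheese, 62 mm across, 45 mm tall, in front of the magazine. Origin: centre of the underside.
- foil_cheese_small: Loose bystander: small foil-wrapped green cheese, 62 mm across, 45 mm tall, in front of the magazine. Origin: centre of the underside.
- tape_roll: Loose bystander: yellow ring (tape core) lying flat, 80 mm across, 30 mm tall. Origin: centre of the underside.

How it is judged:
By the outcome, as a careful person would: the job done as asked, in the order asked, and still so for the second after the job is handed in, with the robot touching nothing.
It also fails if it takes over 61 s, if anything falls off the work surface, if the arm or the gripper's body presses on something with over 40 N, if the wrist force passes 120 N, or if a joint passes its speed limit or range.

## Working session

There is one attempt and no reset: what is moved stays moved. The work goes in short steps, Python scripts to look and compute and a shell command to move; the robot and the scene stay as the last step left them, time stands still between calls to the robot, and variables do not carry over. Pictures are saved under pics/ and viewed, about 8 in all and at most 12, crops included, and the job is handed in when it is done.

```bash
mkdir -p pics; ls
python3 - <<'E'
from cell import read_state,cams
import cv2
s=read_state();print(s)
for n in("top","scene"):
    cv2.imwrite(f"pics/{n}0.png",cams.camera(n)[:,:,::-1]);c=cams.get_calibration(n);print(n,c)
E
```

```text
pics
{'clock': 0.0, 'joints': array([ 1.07938298e+00,  3.00481927e-01,  1.52160342e+00, -2.18144266e-05,
        1.32075020e+00, -6.65823081e-02]), 'qd': array([-0.0008836 , -0.00034196, -0.00119302,  0.00103729, -0.00049606,
        0.00037365]), 'effort': array([-3.44643711e-03, -5.31796467e+01, -3.52734804e+01,  7.07520708e-02,
        2.43296177e-02, -1.45466074e-04]), 'eef_pos': array([226.55976095, 500.86558079, 212.87095639]), 'eef_rot': array([-3.14035111e+00, -6.16107684e-05,  2.71676699e+00]), 'wrist_force': array([-0.21793939,  0.21511707,  0.39233205]), 'moment': array([ 0.01232731, -0.020349  ,  0.00245596]), 'finger_gap': 93.97315765669438}
top {'vertical_fov': 54.713392407018496, 'cx': 314.01755990469627, 'cy': 202.69200653156452, 'dist_coeffs': array([0.00851517, 0.        , 0.        , 0.        , 0.        ]), 'R': array([[ 0.0287696 , -0.99934332, -0.02202835],
       [-0.9869144 , -0.02490013, -0.15931086],
       [ 0.15865774,  0.02632341, -0.98698267]]), 't': array([ 23.40302123, 565.1024799 , 997.24633855])}
scene {'vertical_fov': 54.35332295059058, 'cx': 314.9523722463427, 'cy': 197.13937335218526, 'dist_coeffs': array([-0.09782305,  0.        ,  0.        ,  0.        ,  0.        ]), 'R': array([[ 0.51374145,  0.85794452, -0.00095623],
       [ 0.72274842, -0.43338537, -0.53834175],
       [-0.46228177,  0.27587736, -0.84272608]]), 't': array([-305.11258973, -359.86534886, 1287.46773087])}
```

View pics/top0.png

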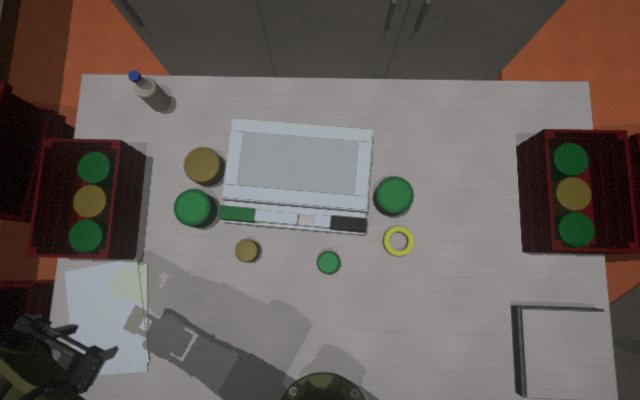

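View pics/scene0.png

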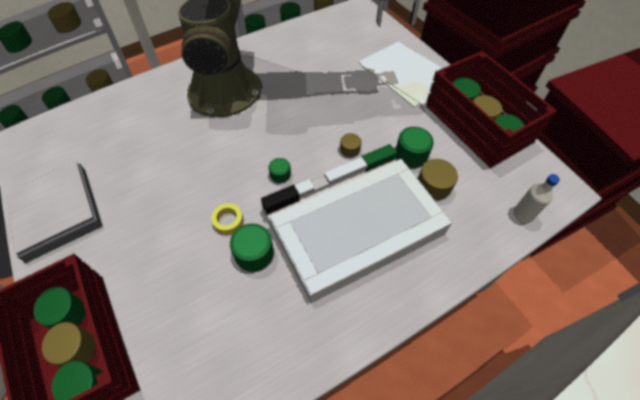

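The top view shows the magazine, with the green cover around px (237,214), the black cover around (348,224) and a probable notch near (306,219). Herb_small is at (247,251) and foil_small at (328,263).

```bash
cat > h.py <<'E'
import numpy as np,cv2
from cell import read_state,cams
def K(c,h=400):
    f=h/2/np.tan(np.radians(c["vertical_fov"])/2);return np.array([[f,0,c["cx"]],[0,f,c["cy"]],[0,0,1]])
def ray(c,px,z):
    p=cv2.undistortPoints(np.float64(px).reshape(-1,1,2),K(c),c["dist_coeffs"]).reshape(-1,2)
    d=np.c_[p,np.ones(len(p))]@c["R"]; o=-c["R"].T@c["t"]
    return o+d*((z-o[2])/d[:,2])[:,None]
def proj(c,X):
    return cv2.projectPoints(np.float64(X).reshape(-1,3),cv2.Rodrigues(c["R"])[0],c["t"],K(c),c["dist_coeffs"])[0].reshape(-1,2)
def blob(m,near):
    n,l,st,ce=cv2.connectedComponentsWithStats(m.astype(np.uint8))
    k=min((i for i in range(1,n) if st[i,4]>60),key=lambda i:np.hypot(*(ce[i]-near)))
    return cv2.minAreaRect(np.argwhere(l==k)[:,::-1].astype(np.float32)),st[k]
E
python3 - <<'E'
from h import *
for n,g,b in(("top",(237,214),(348,224)),("scene",(380,156),(280,198))):
    im=cv2.imread(f"pics/{n}0.png");c=cams.get_calibration(n);h=cv2.cvtColor(im,cv2.COLOR_BGR2HSV)
    mg=(abs(h[...,0].astype(int)-70)<20)&(h[...,1]>130)&(h[...,2]<150); mb=h[...,2]<50
    for nm,m,p in(("green",mg,g),("black",mb,b)):
        r,st=blob(m,p);q=cv2.boxPoints(r);print(n,nm,st,"\n",np.c_[q,ray(c,q,70)].round(1), ray(c,[r[0]],70).round(1))
im=cv2.imread("pics/top0.png");cv2.imwrite("pics/c1.png",cv2.resize(im[190:245,205:385],None,fx=4.4,fy=4.4,interpolation=cv2.INTER_CUBIC))
E
```

```text
top green [220 207  19  12  79] 
 [[219.2 216.  518.5 286.6  70. ]
 [221.2 206.  545.2 283.1  70. ]
 [238.7 209.5 537.  236.1  70. ]
 [236.7 219.5 510.4 239.8  70. ]] [[527.8 261.3  70. ]]
top black [374 195  23  21  85] 
 [[ 368.6  201.3  567.7 -105.2   70. ]
 [ 374.   195.   584.8 -119.3   70. ]
 [ 396.   214.   535.9 -176.6   70. ]
 [ 390.6  220.3  519.  -162.5   70. ]] [[ 551.7 -141.    70. ]]
scene green [ 364  128   68   42 1430] 
 [[362.4 130.9 440.4 247.8  70. ]
 [430.3 126.7 526.1 425.9  70. ]
 [432.7 164.9 635.6 341.1  70. ]
 [364.8 169.1 554.1 176.4  70. ]] [[540.7 295.4  70. ]]
scene black [262 186  38  28 564] 
 [[ 259.9  199.3  496.5 -102.    70. ]
 [ 294.1  184.7  501.9   -6.8   70. ]
 [ 300.3  199.1  548.   -14.9   70. ]
 [ 266.1  213.8  541.8 -107.7   70. ]] [[522.3 -58.4  70. ]]
```

View pics/c1.png

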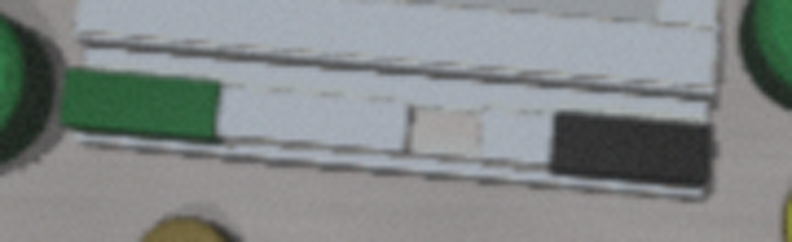

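The crop shows the bare bar from px 219 (green end) to 553 (black end), and the notch from 410 to 482. That puts the notch middle about 136 mm from edge_left. I'll compute world positions next.

Run:
```python
from h import *
c=cams.get_calibration("top")
f=lambda p:(np.float64(p)+.5)/4.4-.5+[205,190]
P=lambda p,z:ray(c,[f(p)],z)[0]
print("cam",-c["R"].T@c["t"])
g=P((219,111),70);b=P((553.5,143),70)
print(g,b,np.linalg.norm(g-b))
n1=P((409,128),66);n2=P((483,132),52);print("notch",n1,n2)
gl=P((64,100),70);br=P((711,155),70);print("ends",gl,br,np.linalg.norm(gl-br))
u=(g-b)/np.linalg.norm(g-b);yaw=np.arctan2(-u[0],u[1]);print("yaw",yaw,np.degrees(yaw))
for q in(n1,n2):print((g-q)@u)
for w in("cov depth",):print(np.linalg.norm(P((219,83),70)-P((218,138),70)))
s=cams.get_calibration("scene");print("scene px of g,b",proj(s,[g,b,(gl),(br)]))
# small cheeses
for p in((247,251),(328,263)):print(ray(c,[p],45))
im=cv2.imread("pics/scene0.png");cv2.imwrite("pics/c2.png",cv2.resize(im[130:225,250:410],None,fx=4.8,fy=4.8,interpolation=cv2.INTER_CUBIC))
```

```text
cam [ 398.81363057   11.2078517  1074.807353  ]
[524.04432374 193.82584201  70.        ] [510.0917147   -6.24899174  70.        ] 200.56074989878607
notch [517.26441285  80.1287604   66.        ] [517.64628262  36.19205183  52.        ]
ends [528.27370538 287.3075469   70.        ] [505.42388844 -99.41784309  70.        ] 387.3998469250516
yaw -0.06962423130191647 -3.9891746054424506
113.8932824999497
157.6969758325138
33.122131187247234
scene px of g,b [[363.6642337  158.71933051]
 [295.89812591 186.8536695 ]
 [392.42642493 146.05521969]
 [262.37042024 201.49300297]]
[[430.00780088 212.8472909   45.        ]]
[[404.67019193  -2.72548691  45.        ]]
```

View pics/c2.png

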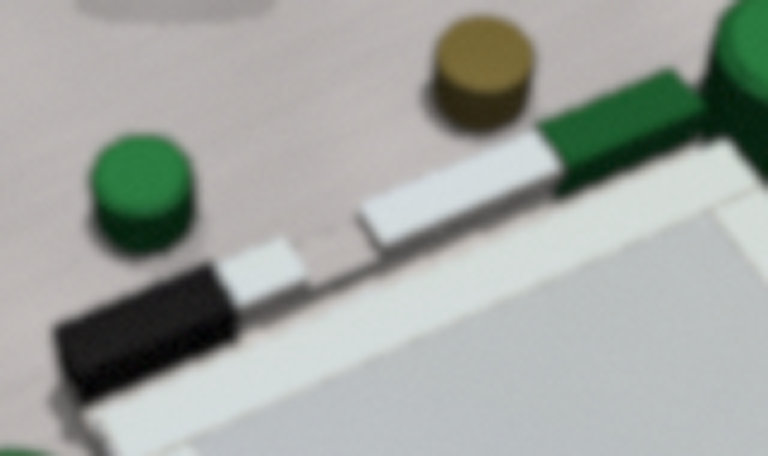

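Both views agree to within about 3 mm, and the bare length (200.6 mm) and notch length (43.8 mm) check out. I'll close the gripper, turn the jaws across the bar so the tip is 16 mm along it, and move above the green end.

```bash
python3 -m handwheel '[[-0.05,-0.021,0,10],[-0.1,-0.042,0,20],[-0.15,-0.063,0,30],[-0.2,-0.084,0,40],[-0.25,-0.105,0,50]]' 1 20
cat >> h.py <<'E'
U=np.array([.0696,.9976]);G=np.array([525.,193.8])
def to(s,off=0,z=None):
    """shift in tool axes to bar coordinate s (mm from edge_left), off (mm towards back), tip height z"""
    st=read_state();p=st["eef_pos"];yaw=st["eef_rot"][2]
    d=G-s*U+off*np.array([U[1],-U[0]])-p[:2]
    a=np.array([np.cos(yaw),np.sin(yaw)]);b=np.array([np.sin(yaw),-np.cos(yaw)])
    print("shift tool mm",(d@a).round(1),(d@b).round(1),"dz",None if z is None else (p[2]-8-z).round(1),"turn",np.degrees(yaw-1.501).round(1),"| rot",st["eef_rot"].round(3),"t",st["clock"])
    r=G-p[:2];print("now s",(r@U).round(1),"off",(-r@np.array([U[1],-U[0]])).round(1),"tip z",(p[2]-8).round(2),"F",st["wrist_force"].round(2),"gap",st["finger_gap"].round(1))
E
python3 -c "
from h import *
to(13,0,90)"
```

```text
clock: 0.72
eef_pos: [412.0, 300.7, 212.9]
eef_rot: [-3.141, 0.001, 1.838]
wrist_force: [0.4, -0.2, 0.2]
finger_gap: 47.5
shift tool mm -145.3 76.4 dz 114.9 turn 19.3 | rot [-3.141e+00  1.000e-03  1.838e+00] t 0.725Traceback (most recent call last):
  File "<string>", line 3, in <module>
    to(13,0,90)
    ~~^^^^^^^^^
  File "h.py", line 22, in to
    r=G-p[:2];print("now s",(r@U).round(1),"off",(-r@np.array([U[1],-U[0]])).round(1),"tip z",(p[2]-8).round(2),"F",st["wrist_force"].round(2),"gap",st["finger_gap"].round(1))
                                                                                                                                                     ^^^^^^^^^^^^^^^^^^^^^^
AttributeError: 'float' object has no attribute 'round'
```

```bash
sed -i 's/st\["finger_gap"\].round(1)/round(st["finger_gap"],1)/' h.py
python3 -m handwheel '[[-0.045,0.025,0,9.5],[-0.09,0.05,0.02,19],[-0.145,0.076,0.05,19.3],[-0.145,0.076,0.08,19.3],[-0.145,0.076,0.09,19.3]]'
python3 - <<'E'
from h import *
to(13,0,70)
cv2.imwrite("pics/w1.png",cams.camera("wrist")[:,:,::-1])
E
```

```text
clock: 1.35
eef_pos: [522.9, 180.2, 121.0]
eef_rot: [-3.138, 0.002, 1.5]
wrist_force: [-0.4, 0.1, 0.7]
finger_gap: 0.8
shift tool mm 0.7 1.2 dz 43.0 turn -0.0 | rot [-3.138e+00  2.000e-03  1.500e+00] t 1.35
now s 13.7 off -1.2 tip z 112.96 F [-0.4   0.12  0.72] gap 0.8
```

View pics/w1.png

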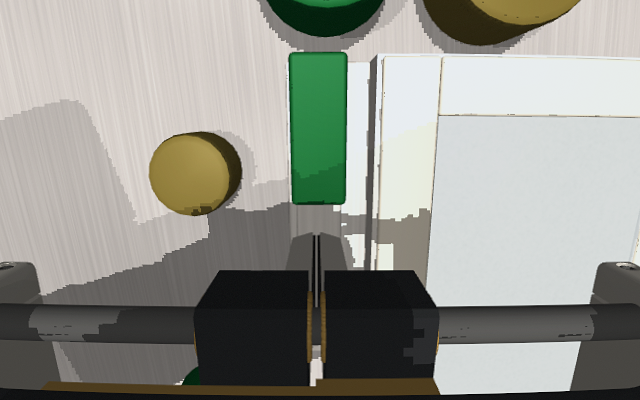

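In the wrist view the green cover spans cols 289–347. Its inner end is at row ~204 (cols 292–346), with the fingers just short of it. I'll refine edge_left from that.

Run:
```python
from h import *
c=cams.get_calibration("wrist")
q=ray(c,[(291.5,204),(346,204),(289,53),(347,53)],70);print(q.round(1))
print("width",np.linalg.norm(q[0]-q[1]),"len",np.linalg.norm((q[0]+q[1]-q[2]-q[3])/2))
m=(q[0]+q[1])/2;u=(q[2]+q[3]-q[0]-q[1])[:2];print(m,np.degrees(np.arctan2(-u[0],u[1])))
```

```text
[[508.5 196.2  70. ]
 [543.8 193.8  70. ]
 [514.8 288.   70. ]
 [549.  285.6  70. ]]
width 35.37004655221174 len 91.9334586707567
[526.16647078 195.03403821  70.        ] -3.561798958222316
```

The wrist view gives the right size (35 × 92 mm) and puts the edge at (526.2, 195.0). I'll take G = (525.8, 194.7) and descend.

```bash
sed -i 's/G=np.array(\[525.,193.8\])/G=np.array([525.8,194.7])/' h.py
python3 -m handwheel '[[0.001,0.002,0.015,0],[0.001,0.002,0.03,0],[0.001,0.002,0.038,0],[0.001,0.002,0.0405,0],[0.001,0.002,0.0405,0]]'
python3 -c "
from h import *
to(12,0,66)"
```

```text
clock: 2.02
eef_pos: [524.7, 181.6, 80.7]
eef_rot: [-3.138, 0.002, 1.502]
wrist_force: [0.2, 0.4, 0.9]
finger_gap: 0.6
shift tool mm 1.1 0.2 dz 6.7 turn 0.0 | rot [-3.138e+00  2.000e-03  1.502e+00] t 2.025
now s 13.1 off -0.2 tip z 72.66 F [0.21 0.42 0.85] gap 0.6
```

```bash
python3 -m handwheel '[[0.0005,0,0.0025,0],[0.0005,0,0.0045,0],[0.0005,0,0.0055,0],[0.0005,0,0.006,0],[0.0005,0,0.006,0]]'
```

```text
clock: 2.65
eef_pos: [524.7, 182.1, 74.6]
eef_rot: [-3.138, 0.002, 1.502]
wrist_force: [0.5, -0.3, -0.0]
finger_gap: 0.3
```

```bash
python3 -m handwheel '[[0,0,0.0005,0],[0,0,0.0005,0]]'
```

```text
clock: 2.9
eef_pos: [524.8, 182.1, 74.3]
eef_rot: [-3.138, 0.002, 1.501]
wrist_force: [-1.0, -0.8, 2.0]
finger_gap: 0.3
```

```bash
python3 -m handwheel '[[0,0,0.0005,0],[0,0,0.0005,0]]'
```

```text
clock: 3.15
eef_pos: [524.8, 182.1, 74.3]
eef_rot: [-3.139, 0.002, 1.501]
wrist_force: [-3.0, -1.9, 6.2]
finger_gap: 0.5
```

```bash
python3 -m handwheel '[[0,0,0.0006,0],[0,0,0.0006,0]]'
```

```text
clock: 3.4
eef_pos: [524.8, 182.1, 74.2]
eef_rot: [-3.139, 0.002, 1.502]
wrist_force: [-3.7, -1.9, 7.9]
finger_gap: 0.7
```

Contact is made at TCP z 74.2 with about 6–8 N, at s≈12.7 mm. Now the sweep: tool −x runs along the bar.

```bash
python3 -m handwheel '[[-0.003,0,0.0005,0],[-0.006,0,0.0005,0],[-0.009,0,0.0005,0],[-0.012,0,0.0005,0],[-0.015,0,0.0005,0]]'
```

```text
clock: 4.03
eef_pos: [524.2, 167.5, 74.3]
eef_rot: [-3.14, 0.001, 1.502]
wrist_force: [-0.4, 4.2, 6.2]
finger_gap: 0.2
```

```bash
python3 -m handwheel '[[-0.003,0,0.0005,0],[-0.006,0,0.0005,0],[-0.009,0,0.0005,0],[-0.012,0,0.0005,0],[-0.015,0,0.0005,0]]'; python3 -c "
from h import *
to(110,0,66)"
```

```text
clock: 4.65
eef_pos: [523.5, 152.9, 74.3]
eef_rot: [-3.141, -0.0, 1.502]
wrist_force: [-0.2, 4.2, 5.4]
finger_gap: 0.6
shift tool mm -68.2 -0.7 dz 0.3 turn 0.0 | rot [-3.141 -0.     1.502] t 4.65
now s 41.8 off 0.7 tip z 66.27 F [-0.19  4.17  5.36] gap 0.6
```

```bash
python3 -m handwheel '[[-0.004,0,0.0005,0],[-0.008,0,0.0005,0],[-0.012,0,0.0005,0],[-0.016,0,0.0005,0],[-0.02,0,0.0005,0]]'
```

```text
clock: 5.28
eef_pos: [522.6, 133.3, 74.3]
eef_rot: [3.14, -0.001, 1.502]
wrist_force: [0.4, 4.2, 5.7]
finger_gap: 0.6
```

```bash
python3 -m handwheel '[[-0.004,0,0.0005,0],[-0.008,0,0.0005,0],[-0.012,0,0.0005,0],[-0.016,0,0.0005,0],[-0.02,0,0.0005,0]]'; python3 -c "
from h import *
to(110,0,66)"
```

```text
clock: 5.9
eef_pos: [521.6, 113.6, 74.3]
eef_rot: [3.139, -0.002, 1.502]
wrist_force: [-0.2, 5.8, 5.7]
finger_gap: 0.4
shift tool mm -28.8 -1.5 dz 0.3 turn 0.0 | rot [ 3.139e+00 -2.000e-03  1.502e+00] t 5.9
now s 81.2 off 1.5 tip z 66.26 F [-0.17  5.78  5.67] gap 0.4
```

```bash
python3 -m handwheel '[[-0.004,0,0.0005,0],[-0.008,-0.0005,0.0005,0],[-0.012,-0.001,0.0005,0],[-0.016,-0.001,0.0005,0],[-0.02,-0.001,0.0005,0]]'
```

```text
clock: 6.52
eef_pos: [519.7, 94.1, 74.3]
eef_rot: [3.138, -0.003, 1.502]
wrist_force: [0.0, 6.0, 6.2]
finger_gap: 0.2
```

```bash
python3 -m handwheel '[[-0.003,0,0.0006,0],[-0.006,0,0.0006,0],[-0.009,0,0.0006,0],[-0.012,0,0.0006,0],[-0.015,0,0.0006,0]]'; python3 -c "
from h import *
to(136,0,66)"
```

```text
clock: 7.15
eef_pos: [519.1, 79.5, 74.2]
eef_rot: [3.136, -0.005, 1.502]
wrist_force: [0.1, 6.3, 6.5]
finger_gap: 0.4
shift tool mm -20.7 -1.3 dz 0.2 turn 0.0 | rot [ 3.136 -0.005  1.502] t 7.15
now s 115.3 off 1.3 tip z 66.17 F [0.13 6.28 6.51] gap 0.4
```

```bash
python3 -m handwheel '[[-0.002,0,0.0006,0],[-0.004,0,0.0006,0],[-0.006,0,0.0006,0],[-0.008,0,0.0008,0],[-0.01,0,0.001,0]]'
```

```text
clock: 7.78
eef_pos: [518.2, 69.2, 72.9]
eef_rot: [3.137, -0.004, 1.502]
wrist_force: [0.0, -0.9, -0.5]
finger_gap: 0.5
```

It has dropped into the notch: z fell to 72.9, the force went to zero, s≈125.6. Next I go to mid-notch and down onto the pad.

```bash
python3 -m handwheel '[[-0.003,0,0.002,0],[-0.006,0,0.004,0],[-0.009,0,0.007,0],[-0.0105,-0.001,0.010,0],[-0.0105,-0.001,0.0115,0]]'; python3 -c "
from h import *
to(136,0,52)"
```

```text
clock: 8.4
eef_pos: [516.4, 58.8, 61.1]
eef_rot: [3.137, -0.004, 1.501]
wrist_force: [-0.3, -0.4, 0.5]
finger_gap: 0.3
shift tool mm 0.2 -0.1 dz 1.1 turn 0.0 | rot [ 3.137 -0.004  1.501] t 8.4
now s 136.2 off 0.1 tip z 53.06 F [-0.31 -0.38  0.54] gap 0.3
```

```bash
python3 -m handwheel '[[0,0,0.0015,0],[0,0,0.003,0],[0,0,0.0045,0],[0,0,0.006,0],[0,0,0.0075,0]]'
```

```text
clock: 9.02
eef_pos: [516.5, 58.8, 53.5]
eef_rot: [3.137, -0.004, 1.501]
wrist_force: [-1.0, -0.7, 3.4]
finger_gap: 0.6
```

```bash
python3 -m handwheel '[[0,0,0.001,0],[0,0,0.002,0],[0,0,0.003,0],[0,0,0.0035,0],[0,0,0.0035,0]]'
```

```text
clock: 9.65
eef_pos: [516.7, 58.8, 51.1]
eef_rot: [3.137, -0.004, 1.502]
wrist_force: [-5.9, -1.3, 16.4]
finger_gap: 0.4
```

The stop is reached at tip z 43.1 with force up to 16 N. I'll press slightly more to be sure, then lift straight out and clear of the popped lid.

```bash
python3 -m handwheel '[[0,0,0.0015,0],[0,0,0.002,0],[0,0,0.002,0]]'
```

```text
clock: 10.02
eef_pos: [516.8, 58.8, 50.9]
eef_rot: [3.136, -0.004, 1.502]
wrist_force: [-13.2, -2.5, 29.0]
finger_gap: 0.6
```

```bash
python3 -m handwheel '[[0,0,-0.005,0],[0,0,-0.015,0],[0,0,-0.03,0],[0,0,-0.05,0],[0,0,-0.08,0]]'
python3 - <<'E'
from h import *
to(136)
cv2.imwrite("pics/s2.png",cams.camera("scene")[:,:,::-1])
cv2.imwrite("pics/w2.png",cams.camera("wrist")[:,:,::-1])
E
```

```text
clock: 10.65
eef_pos: [516.0, 58.5, 131.8]
eef_rot: [3.137, -0.004, 1.502]
wrist_force: [-0.3, 0.8, 0.1]
finger_gap: 0.5
shift tool mm 0.6 0.3 dz None turn 0.0 | rot [ 3.137 -0.004  1.502] t 10.65
now s 136.6 off -0.3 tip z 123.76 F [-0.27  0.78  0.06] gap 0.5
```

View pics/s2.png

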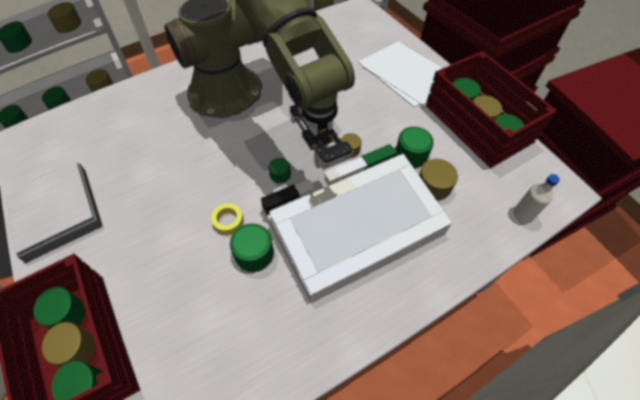

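The scene view shows the front rim of the lid raised, e.g. its left front corner now at px (272,210), and the cheeses where they were. Next I retract the hand upwards and back, then check the lid and the bystanders by comparing pictures.

```bash
python3 -m handwheel '[[0,-0.01,-0.04,0],[0,-0.04,-0.08,0],[0,-0.08,-0.1,0],[0,-0.13,-0.11,0],[0,-0.13,-0.11,0]]'
python3 - <<'E'
from h import *
t=cams.camera("top")[:,:,::-1];s=cams.camera("scene")[:,:,::-1]
cv2.imwrite("pics/t3.png",t);cv2.imwrite("pics/s3.png",s)
a=cv2.imread("pics/scene0.png")
f=lambda i:cv2.resize(i[110:300,200:480],None,fx=2.8,fy=1.5*1.0,interpolation=cv2.INTER_CUBIC)
f=lambda i:cv2.resize(i[110:300,200:480],(400,271)) if 0 else cv2.resize(i[110:300,200:480],None,fx=1.42*1.0,fy=1.42)
cv2.imwrite("pics/cmp.png",np.hstack([f(a),f(s)]))
d=cams.get_calibration("top");im0=cv2.imread("pics/top0.png")
for n,p in dict(foilL=(195,208),herbL=(203,166),foilR=(394,196),herbS=(247,251),foilS=(328,263),tape=(398,241)).items():
    o=[]
    for i in(im0,t):
        h=cv2.cvtColor(np.ascontiguousarray(i),cv2.COLOR_BGR2HSV);m=np.zeros(h.shape[:2],np.uint8);cv2.circle(m,p,28 if n[-1]!='S' else 16,1,-1)
        H=h[...,0].astype(int);lo,hi=(60,80)if"foil"in n else(10,35)
        mm=(m>0)&(H>=lo)&(H<=hi)&(h[...,1]>110);ys,xs=np.nonzero(mm);o+=[round(xs.mean(),1),round(ys.mean(),1),len(xs)]
    print(n,o)
E
```

```text
clock: 11.38
eef_pos: [385.2, 67.4, 244.0]
eef_rot: [3.128, -0.005, 1.502]
wrist_force: [0.3, -0.3, -0.8]
finger_gap: 0.5
foilL [np.float64(193.1), np.float64(207.2), 1011, np.float64(193.1), np.float64(207.2), 1014]
herbL [np.float64(200.9), np.float64(164.4), 826, np.float64(201.0), np.float64(164.2), 833]
foilR [np.float64(394.3), np.float64(194.6), 986, np.float64(394.2), np.float64(194.7), 983]
herbS [np.float64(244.2), np.float64(249.8), 140, np.float64(244.8), np.float64(247.1), 181]
foilS [np.float64(327.9), np.float64(262.1), 342, np.float64(330.8), np.float64(261.5), 216]
tape [np.float64(398.1), np.float64(241.0), 401, np.float64(398.1), np.float64(241.0), 400]
```

View pics/cmp.png

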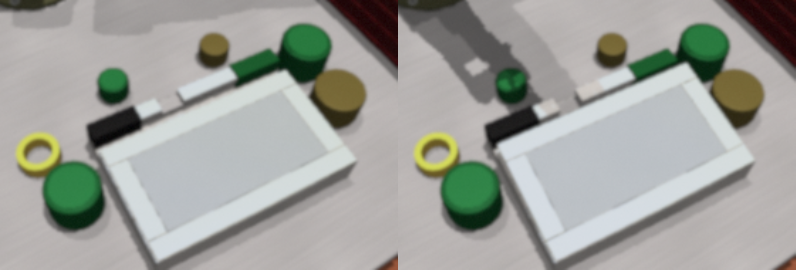

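The comparison shows the lid's front rim raised, now overlapping the channel and bar. The large cheeses and tape moved less than 0.3 px. The small cheeses' masks are affected by the arm's shadow and occlusion, but the picture shows them in place. As a last check I'll compare the rim height with the expected 23 mm.

Run:
```python
from h import *
s=cams.get_calibration("scene");n=np.array([U[1],-U[0]])
mid=G-100*U+40*n
P=[[*(mid+k*193*U),z] for k in(1,-1) for z in(66,89)]
q=proj(s,P);print("rim corners green z66,z89, black z66,z89 in crop px",((q-[200,110])*1.42).round(0).tolist())
a=cv2.imread("pics/scene0.png");b=cv2.imread("pics/s3.png")
f=lambda i:cv2.resize(i[135:235,255:415],None,fx=2.5,fy=4,interpolation=cv2.INTER_CUBIC)
o=[]
for im in(a,b):
    im=im.copy();im=cv2.resize(im,None,fx=4,fy=4,interpolation=cv2.INTER_CUBIC)
    for (x,y),c in zip(q,[(0,0,255),(255,0,0)]*2):cv2.circle(im,(int(x*4+2),int(y*4+2)),5,c,1)
    o.append(cv2.resize(im[560:900,1020:1720],None,fx=.85,fy=.85))
cv2.imwrite("pics/chk.png",np.vstack(o));print(read_state()["clock"],read_state()["wrist_force"])
```

```text
rim corners green z66,z89, black z66,z89 in crop px [[286.0, 68.0], [288.0, 61.0], [99.0, 148.0], [97.0, 141.0]]
11.475 [ 0.18152669 -1.05272174 -0.57459563]
```

View pics/chk.png

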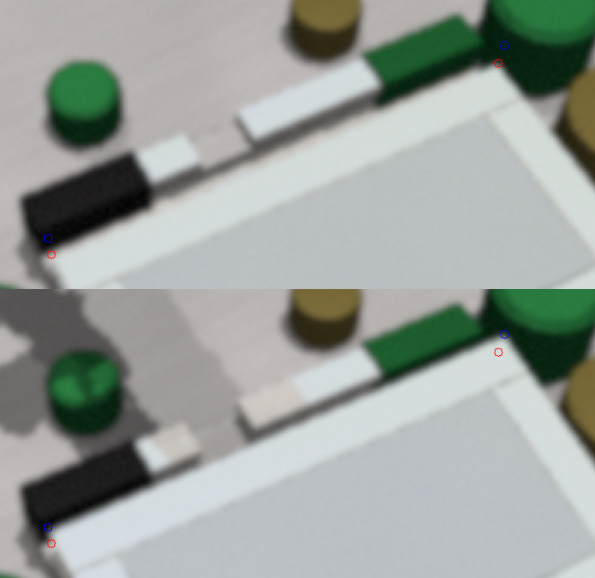

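The rim corner shifted about 15 px, against about 17 px predicted for the full 23 mm. The small cheeses are unmoved, and the hand is clear.

```bash
python3 -c "
from cell import manip
print(manip.sign_off())"
```

```text
the job is handed in; nothing more can be done
None
```

The release is pressed fully down, the lid has popped ajar, and the hand is away. I handed the job in at about 11.5 s on the robot's clock.

**What I did:**
- I closed the gripper and set the fingertip on the bare bar about 13 mm from the green cover, pressing with 6–8 N.
- I swept towards the black end at about 5–6 N, and the tip dropped into the notch about 125 mm along.
- At mid-notch (about 136 mm) I pressed the release to its stop: fingertip at 43 mm above the table, force rising to 29 N.
- I then lifted straight out and drew back.

**Last checks:**
- **Lid:** the rim corner rose about 15 px, against about 17 px predicted for the full 23 mm. That agrees within blur, and the press depth matches the full 9 mm of travel.
- **Large cheeses and tape:** they moved less than 0.3 px in the top view.
- **Small cheeses:** the numeric check was unreliable, showing shifts of up to about 3 px. I put that down to the arm's shadow and occlusion, because the scene pictures show both unmoved.
- **Robot:** wrist force was about 1 N after retreating, so it is touching nothing.

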